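# Stack two packing plates, press-checking each

## Robot

A 6-joint arm with a two-finger parallel gripper is mounted at the origin on a cart in front of the work surface, level with it; the furniture and walls round the work are solid. World frame = base frame: x ahead of the robot, y to its left, z up, the work surface at z = 0. Lengths are in m, angles in rad, forces in N, time in s.
With the tool pointing down it reaches from about 0.35 to 0.95 m from the base axis. Payload 17.4 kg.
Tool frame: the origin (TCP) lies at the very end of the fingers, on their centre line; the grasp point (between the pads) lies manip.tcp_to_grasp behind it (manip.tcp_to_grasp is the distance from the TCP to the grasp point, in m); z points along the fingers, y is the line along which they close (so a half turn about z gives the same grasp; the last joint's range is limited). The gripper opens to 93 mm and grips with 3 to 60 N. Pads are 15 mm wide; open, the fingers measure 128 mm over their backs; the gripper's body (75 mm by 188 mm) begins 65 mm behind the grasp point.
Start: joints at [-0.038, 0.116, 1.442, -0, 1.584, -0.038], TCP at [0.675, -0, 0.219] pointing down, gripper open.
Joint ranges: [-2.83, 2.83], [-0.83, 2.19], [0.07, 2.5], [-1.14, 4.28], [0.01, 3], [-2.97, 2.97]. Speed limits (rad/s): [1.89, 1.89, 2.22, 3.14, 3.14, 3.14].

## Interface

Orientations are given as [roll, pitch, yaw] about the fixed x, y, z axes, in that order (R = Rz(yaw) Ry(pitch) Rx(roll)).
In Python, from bench import status, eyes, job, manip gives the robot as it stands.
- The arm moves only by the tool step_arm, never from a script. Its arguments are lists of equal length, an entry for each row: "linear": the shift along the tool's x, y, z in cm, a list of three; "turn": the turn about the tool's z in degrees. In form: {"linear": [[x, y, z], ...], "turn": [turn, ...]}. A call has 1 to 5 rows; each row shifts and turns the commanded pose from where the row before left it, along the tool's axes as they then stand; what a row does not reach is not made up. A row lasts 1/12 s, in which the tool goes at most 41.7 mm and 7.16 degrees, less where a joint would pass 70% of its speed; a pose out of reach is approached as far as the arm can. A call with a gripper value outside its range is refused whole. "gripper" is the opening, from -1 (shut) to 1 (fully open), set as the call begins (left out, the last holds). The fingers move at their own pace and stop on an object; "force" is the grip in N (left out, the last holds). Time passes only in rows, so rows that do not move let the fingers close. It gives the time, the measured TCP pose, the force, the opening and the grip force at its end, in the units of the state.
- status.sense(): the state, without advancing time (a new reading comes with each control period).
- eyes.capture(name): name is "scene" or "side" or "wrist"; returns a dict with "pixels" (400x640x3 uint8, red, green, blue), "fx", "fy", "cx", "cy" (pixels), "world_to_cam" (4x4, takes a point from world to camera coordinates). Camera axes: x right, y down, z forward; pixel columns grow to the right and rows downward; lengths in m; the calibration is good to about 2 mm. A picture is of the moment at which its call begins. There is no depth.
- job.sign_off(): hands the job in; it is judged then, once.
The state is a dict: "time_s": time; "qpos": joint angles; "dq": joint speeds; "effort": joint torques, N m; "tool_pos": TCP position; "tool_rot": TCP orientation; "wrist_force": force on the tool from outside, world axes, zero at the start; "torque": the same for the moment, N m; "grip_width": finger opening in m; "grasp_force": force on a finger pad.
Only numpy, scipy, OpenCV 4.12 (cv2) and the standard library are available. Lean on these libraries where they do the work, as an engineer would, in place of code of your own. Each camera call takes 0.05 s, during which the arm holds its last target. There are 200 camera calls.

## Task

Make up the packing on the blue sprung stand: lay the aluminium plate flat on the sprung table between the corner guides, let go, then press it down with the fingertips until the table reaches its stop, hold it there a moment and let the table spring back up. Only then lay the orange plate squarely on top of it, let go and press that down to the stop and release in the same way. Do not drop the plates or ram them down, leave the battery pack, tape measure and screwdriver where they are, and leave both plates stacked on the raised table.

Things in the scene. Friction and masses are not known exactly. Their poses are not given: they have to be found in the camera images.
- stand: Blue stand fixed to the bench, base 120 (x) x 180 (y) x 16 mm high; origin: centre of its underside, y along its long side. Four steel corner guides, 80 mm high over the bench, enclose 70 (x) x 120 (y) mm centred over the origin: 5 mm of play round a plate. On the +x and -x sides an 88 mm gap between them, open down to the base, lets the fingers in. At the -y end a white scale, 78 mm high.
- press_table (a joint): Travel of the sprung table, straight down: 0 = up, 0.008 m = at its stop. The spring keeps it fully up under the weight of both plates; about 5 to 8 N of push on the plate takes it to the stop (the push grows from about 1.5 to 3 N at the start of travel), where it becomes rigid. It springs back up when let go.
- table_top (a point): Centre of the top face of the sprung table (steel, 46 x 104 mm, 8 mm thick), 55 mm above the bench when up, 47 mm at the stop; moves with the table. Axes as the stand's: y along its length, z up.
- alu_plate: Plain pale silver aluminium packing plate, 60 x 110 x 15 mm, two dark bolt-hole marks (not real holes) on top. Origin: centre of the underside; y along the 110 mm, x across the 60 mm, z up. Starts flat on the bench, left or right of the stand. Pick it across the 60 mm. About 0.25 kg. It goes on the table first, its length along the table's.
- orange_plate: Orange plastic packing plate, 60 x 110 x 15 mm, two dark bolt-hole marks (not real holes) on top. Origin: centre of the underside; y along the 110 mm, x across the 60 mm, z up. Starts flat on the bench, left or right of the stand. Pick it across the 60 mm. About 0.1 kg. It goes on top of the aluminium plate, its length along the table's.
- battery: Black cordless-tool battery pack, 55 x 86 x 68 mm high, standing loose behind the work to the left; origin at the centre of its underside. Not to be moved.
- measure: Yellow tape measure, 68 x 92 mm and 34 mm high, lying flat and loose behind the work to the right; origin at the centre of its underside. Not to be moved.
- screwdriver: Screwdriver with yellow handle, 186 mm long, 26 mm high, lying loose along the bench's front edge, before the stand; origin at the underside of its middle. Not to be moved.

How it is judged:
On the way, in this order (a step that is already met when the one before it is completed fails the run):
1. the aluminium plate lies flat on the raised table, let go (z of alu_plate in the frame of table_top between -0.003 and 0.003 m and horizontal distance between alu_plate and table_top below 0.012 m and angle between alu_plate's own z axis and vertical below 0.06 rad and angle between the y axis of alu_plate and the y axis of table_top, either way round below 0.2 rad and value of joint press_table below 0.002 m and contact force between the fingers and alu_plate below 0.3 N), for 0.1 s.
2. the aluminium plate is pressed down with the fingers to the table's stop, the orange plate not yet on it (z of alu_plate in the frame of table_top between -0.003 and 0.003 m and horizontal distance between alu_plate and table_top below 0.012 m and angle between alu_plate's own z axis and vertical below 0.06 rad and angle between the y axis of alu_plate and the y axis of table_top, either way round below 0.2 rad and value of joint press_table above 0.006 m and contact force between the fingers and alu_plate above 1.5 N and horizontal distance between orange_plate and table_top above 0.1 m), for 0.2 s.
3. the orange plate lies flat on the aluminium one, the table up again, let go (all of step 1 and z of orange_plate in the frame of table_top between 0.012 and 0.018 m and horizontal distance between orange_plate and table_top below 0.012 m and angle between orange_plate's own z axis and vertical below 0.06 rad and angle between the y axis of orange_plate and the y axis of table_top, either way round below 0.2 rad and contact force between the fingers and orange_plate below 0.3 N), for 0.1 s.
4. the orange plate is pressed down with the fingers to the table's stop (z of alu_plate in the frame of table_top between -0.003 and 0.003 m and horizontal distance between each of alu_plate, orange_plate and table_top below 0.012 m and angle between each of alu_plate, orange_plate's own z axis and vertical below 0.06 rad and angle between the y axis of each of alu_plate, orange_plate and the y axis of table_top, either way round below 0.2 rad and z of orange_plate in the frame of table_top between 0.012 and 0.018 m and value of joint press_table above 0.006 m and contact force between the fingers and orange_plate above 1.5 N), for 0.2 s.
At the end, for the whole second after the job is handed in: The aluminium plate lies flat on the table and the orange plate flat on it, each within 12 mm of the table's centre, within 0.2 rad of its length, tilted less than 0.06 rad and within 3 mm of its proper height; the table is up (within 2 mm), both plates are released and at rest (all of step 3 and linear speed of each of alu_plate, orange_plate below 0.02 m/s); the robot touches nothing.
It fails at once if the battery pack is pushed aside (more than 3 cm) (distance of battery from where it was at the start of the episode above 0.03 m).
It fails at once if the tape measure is pushed aside (more than 3 cm) (distance of measure from where it was at the start of the episode above 0.03 m).
It fails at once if the yellow screwdriver is pushed aside (more than 3 cm) (distance of screwdriver from where it was at the start of the episode above 0.03 m).
It fails at once if a plate is rammed down on the stand (more than 60 N) (contact force between alu_plate and press_table above 60 N or contact force between orange_plate and alu_plate above 60 N).
It fails at once if a plate is dropped (falls freely at more than 0.7 m/s) ((linear speed of alu_plate above 0.7 m/s and contact force between anything else and alu_plate below 0.05 N) or (linear speed of orange_plate above 0.7 m/s and contact force between anything else and orange_plate below 0.05 N)).
It also fails if it takes over 59 s, if anything falls off the work surface, if the arm or the gripper's body presses on something with over 40 N, if the wrist force passes 120 N, or if a joint passes its speed limit or range.

## Working session

There is one attempt and no reset: what is moved stays moved. The work goes in short steps, Python scripts to look and compute and a tool call to move; the robot and the scene stay as the last step left them, time stands still between calls to the robot, and variables do not carry over. Pictures are saved under pics/ and viewed, at most 10 in all, crops included, and the job is handed in when it is done.

Besides the shell and the picture viewer there is one more tool, called after "Request:" by a JSON object that holds its "name" and its "arguments", one argument or row to a line. step_arm: Moves the arm, as the interface text tells. Its arguments: {"type":"object","properties":{"linear":{"type":"array","items":{"type":"array","items":{"type":"number"}}},"turn":{"type":"array","items":{"type":"number"}},"gripper":{"type":"number"},"force":{"type":"number"}},"required":["linear","turn"]}

```bash
mkdir -p pics; ls
python3 - <<'E'
from bench import status,eyes,job,manip
import cv2,pickle,numpy as np
s=status.sense();print(s,manip.tcp_to_grasp)
D={}
for n in("scene","side","wrist"):
    c=eyes.capture(n);D[n]=c
    cv2.imwrite(f"pics/{n}0.png",c["pixels"][:,:,::-1])
    W=np.array(c["world_to_cam"]);print(n,c["fx"],-W[:3,:3].T@W[:3,3],W[2,:3])
pickle.dump(D,open("d0.pkl","wb"))
E
```

```text
pics
{'time_s': 0.0, 'qpos': array([-3.78159148e-02,  1.16489396e-01,  1.44223139e+00,  1.29993497e-05,
        1.58403157e+00, -3.77965786e-02]), 'dq': array([2.33414249e-03, 3.02470670e-04, 1.03245087e-03, 5.22116386e-05,
       1.05767929e-04, 3.10555472e-04]), 'effort': array([-2.39607485e-03, -7.21266031e+01, -6.22611737e+01,  7.77577632e-02,
        2.38535833e-02, -2.17692599e-05]), 'tool_pos': array([ 6.74798333e-01, -8.11038228e-06,  2.17923926e-01]), 'tool_rot': array([-3.14043427e+00, -5.68115956e-05,  1.57077712e+00]), 'wrist_force': array([-0.10022238,  0.64437251, -0.48314234]), 'torque': array([0.03633818, 0.00258355, 0.01203747]), 'grasp_force': 0.0, 'grip_width': 0.0931043289805452} 0.0188
scene 454.8034573475814 [0.11995624 0.81345633 0.56829559] [ 0.40103714 -0.78176894 -0.47750031]
side 423.0644427635464 [ 0.15395151 -1.0604903   0.55363354] [ 0.30197615  0.87217197 -0.384872  ]
wrist 279.54100010963623 [0.67655716 0.07865169 0.38391944] [ 4.67697608e-05 -2.84850141e-01 -9.58572060e-01]
```

View pics/scene0.png

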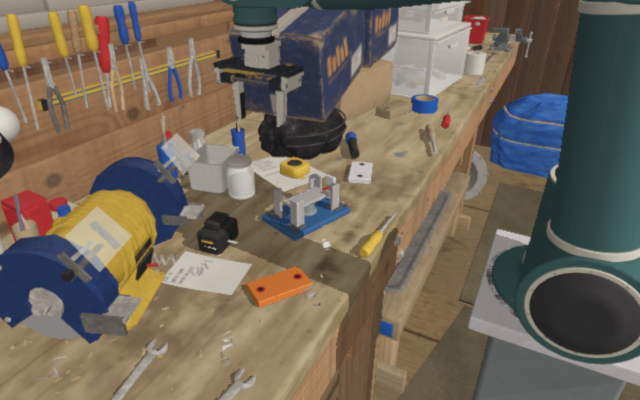

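View pics/wrist0.png

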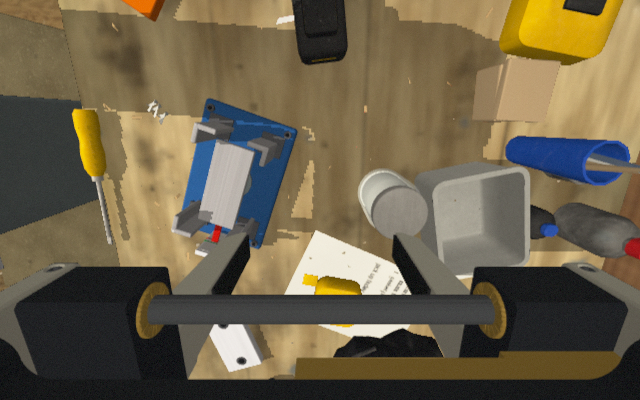

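The orange plate is at about (280,286) in the scene view, the aluminium plate at (361,172) and the stand at (308,205). In the wrist view the stand's table is centred near (230,185), turned about 15°.

Run:
```python
import pickle,cv2,numpy as np
D=pickle.load(open("d0.pkl","rb"))
s=D["side"]["pixels"][:,:,::-1];c=D["scene"]["pixels"][:,:,::-1]
w=D["wrist"]["pixels"][:,:,::-1]
cv2.imwrite("pics/side_v.png",s)
a=cv2.resize(c[150:310,230:390],(400,400),interpolation=cv2.INTER_CUBIC)
b=cv2.resize(w[90:265,165:305],(320,400),interpolation=cv2.INTER_CUBIC)
cv2.imwrite("pics/crop.png",np.hstack([a,b]))
```

```text
(no output)
```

View pics/side_v.png

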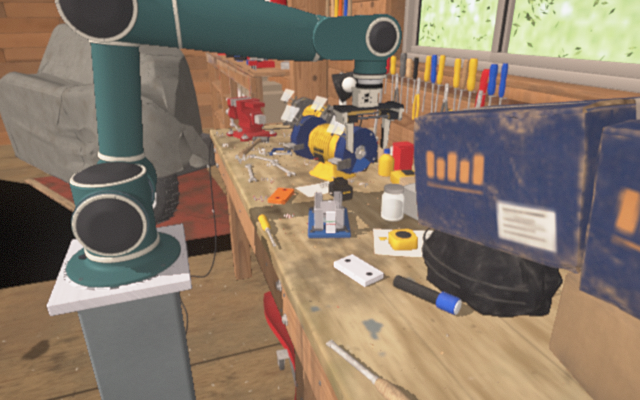

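View pics/crop.png

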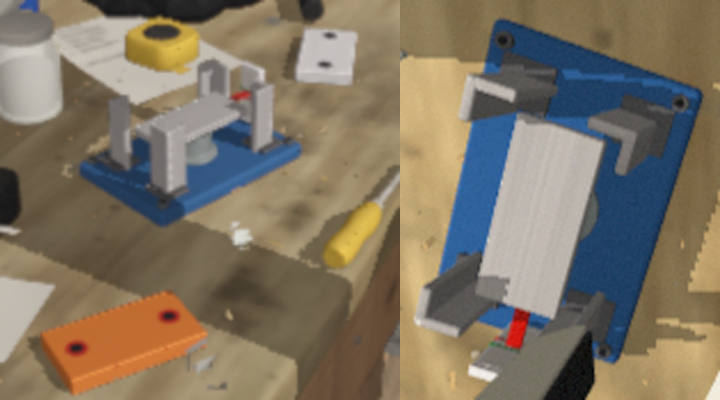

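The side view shows the aluminium plate at about (358,268). The crops give the corners of the table, the stand base and the plates.

```bash
cat > h.py <<'E'
import numpy as np
def ray(c,uv,z):
    W=np.array(c["world_to_cam"]);R=W[:3,:3];o=-R.T@W[:3,3]
    out=[]
    for u,v in uv:
        d=R.T@np.array([(u-c["cx"])/c["fx"],(v-c["cy"])/c["fy"],1]);out.append(o+d*(z-o[2])/d[2])
    return np.array(out)[:,:2].round(4)
def info(n,P):
    P=np.array(P)
    if len(P)==4:
        e=np.roll(P,-1,0)-P
        print(n,"ctr",P.mean(0),"edges",np.linalg.norm(e,axis=1).round(3),"ang",np.degrees(np.arctan2(e[:,1],e[:,0])).round(1))
    else:
        e=P[1]-P[0];print(n,"ctr",P.mean(0),"len",np.linalg.norm(e).round(4),"ang",np.degrees(np.arctan2(*e[::-1])).round(1))
E
python3 - <<'E'
import pickle;from h import *
D=pickle.load(open("d0.pkl","rb"));w,s,d=D["wrist"],D["scene"],D["side"]
info("table",ray(w,[(216.6,139.4),(254.2,150.4),(233.2,228.7),(199.1,217.7)],.055))
b=ray(w,[(207.4,97.9),(297.5,130.7),(259,248.4)],.016);print("base diag ctr",(b[0]+b[2])/2);info("bs",b[:2]);info("bl",b[1:])
info("or",ray(s,[(260.4,289.2),(297.6,276.4)],.015))
info("or4",ray(s,[(247.2,283.2),(298,266),(312.4,281.2),(258,301)],.015))
info("al",ray(s,[(361.2,164),(359.6,175.6)],.015))
info("al4",ray(s,[(352.8,161.2),(372.8,163.2),(370.4,179.2),(349.2,178)],.015))
info("al side",ray(d,[(348,261),(367,270)],.015))
info("alwrist hole",ray(w,[(223,325),(241,360)],.015))
info("driver",ray(w,[(80,115),(110,240)],.015))
info("battery top",ray(w,[(295,0),(345,60)],.06))
info("measure/jar",ray(w,[(360,200),(320,290)],.03))
E
```

```text
table ctr [5.616e-01 1.750e-04] edges [0.044 0.104 0.044 0.101] ang [ -16.4 -108.6  160.3   71.6]
base diag ctr [5.619e-01 5.000e-05]
bs ctr [0.5916  0.08265] len 0.1174 ang -19.6
bl ctr [ 0.6172 -0.0196] len 0.1756 ang -109.8
or ctr [0.4802 0.2515] len 0.0764 ang -123.7
or4 ctr [0.48045 0.2507 ] edges [0.107 0.054 0.11  0.054] ang [-123.3  149.2   56.9  -34.9]
al ctr [ 0.5313  -0.27155] len 0.076 ang 108.9
al4 ctr [ 0.528   -0.27005] edges [0.058 0.104 0.057 0.111] ang [-165.7  107.3   20.7  -72. ]
al side ctr [ 0.5336  -0.26475] len 0.0589 ang -64.0
alwrist hole ctr [ 0.5333  -0.27105] len 0.0734 ang -71.7
driver ctr [ 0.37345 -0.0038 ] len 0.1716 ang -89.6
battery top ctr [0.67645 0.1642 ] len 0.0745 ang -46.7
measure/jar ctr [ 0.7021 -0.0935] len 0.1466 ang -111.1
```

Request:
{"name": "step_arm", "arguments": {
  "linear": [
    [-3.4,-1.8,0],
    [-3.4,-1.8,0],
    [-3.4,-1.8,0],
    [-3.4,-1.8,0],
    [-3.4,-1.8,0]
  ],
  "turn": [0,0,0,0,0]
}}

```text
time_s: 0.57
tool_pos: [0.5838, -0.1713, 0.2185]
tool_rot: [-3.141, -0.0, 1.571]
wrist_force: [0.5, 0.8, -0.4]
grip_width: 0.0931
grasp_force: 0.0
```

Request:
{"name": "step_arm", "arguments": {
  "linear": [
    [-3.4,-1.8,0],
    [-3.4,-1.8,0],
    [-3.4,-1.8,0],
    [0,0,2],
    [0,0,2]
  ],
  "turn": [0,0,0,-6.5,-6]
}}

```text
time_s: 0.98
tool_pos: [0.5303, -0.2741, 0.1791]
tool_rot: [3.14, 0.002, 1.791]
wrist_force: [-0.4, -0.2, -1.3]
grip_width: 0.0928
grasp_force: 0.0
```

Request:
{"name": "step_arm", "arguments": {
  "linear": [
    [0,0,2],
    [0,0,0],
    [0,0,0]
  ],
  "turn": [-6,0,0]
}}

```text
time_s: 1.23
tool_pos: [0.5306, -0.2718, 0.1582]
tool_rot: [-3.14, -0.001, 1.89]
wrist_force: [0.0, 0.1, 0.6]
grip_width: 0.0933
grasp_force: 0.0
```

Run:
```python
from bench import status,eyes
import cv2,pickle
s=status.sense();print(s["time_s"],s["tool_pos"],s["tool_rot"])
c=eyes.capture("wrist");pickle.dump(c,open("w1.pkl","wb"))
cv2.imwrite("pics/w1.png",c["pixels"][:,:,::-1])
```

```text
1.2333 [ 0.53063582 -0.27183189  0.1581808 ] [-3.14041394e+00 -1.28318547e-03  1.89035620e+00]
```

View pics/w1.png

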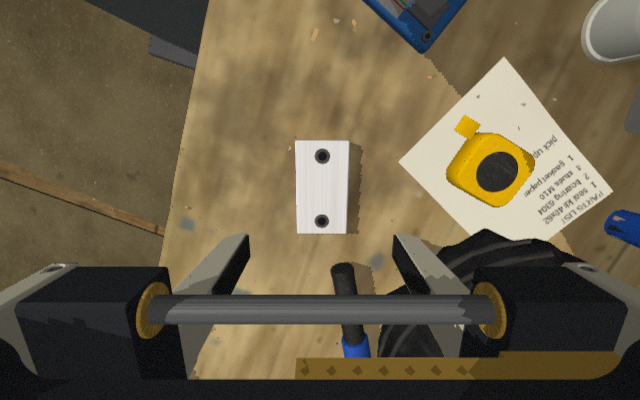

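The aluminium plate sits squarely between the fingers, with its hole marks at (322,156) and (321,221). There is a dark torch at about (343,280).

```bash
cat >> h.py <<'E'
def rel(P,s):
    # tool-frame offset (cm) of world xy P from TCP
    a=s["tool_rot"][2];d=np.asarray(P)-s["tool_pos"][:2]
    x=np.array([np.cos(a),np.sin(a)]);y=np.array([np.sin(a),-np.cos(a)])
    return (100*np.array([d@x,d@y])).round(2)
E
python3 - <<'E'
import pickle;from h import *
from bench import status
s=status.sense();w=pickle.load(open("w1.pkl","rb"))
H=ray(w,[(322,156),(321.5,221)],.015);info("al",H);print(rel(H.mean(0),s),np.degrees(s["tool_rot"][2]))
C=ray(w,[(295,141),(349,140),(346,233),(298,233)],.015);info("al4",C);print(rel(C.mean(0),s))
print(rel(ray(w,[(343,263)],.02)[0],s))
E
```

```text
al ctr [ 0.5331  -0.27095] len 0.0762 ang -72.0
[0.04 0.22] 108.2911861474114
al4 ctr [ 0.5331  -0.27015] edges [0.059 0.109 0.057 0.108] ang [  19.4  -71.9 -161.7  108.7]
[0.11 0.24]
[-9.02  2.81]
```

Request:
{"name": "step_arm", "arguments": {
  "linear": [
    [0,0.2,3.5],
    [0,0,3.5],
    [0,0,3.5],
    [0,0,3],
    [0,0,1.5]
  ],
  "turn": [0,0,0,0,0]
}}

```text
time_s: 1.7
tool_pos: [0.5324, -0.2708, 0.0064]
tool_rot: [-3.14, -0.001, 1.891]
wrist_force: [0.1, 0.2, -1.1]
grip_width: 0.093
grasp_force: 0.0
```

Request:
{"name": "step_arm", "arguments": {
  "linear": [
    [0,0,0.1],
    [0,0,0]
  ],
  "turn": [0,0]
}}

```text
time_s: 1.87
tool_pos: [0.5335, -0.2715, 0.0087]
tool_rot: [3.141, 0.0, 1.892]
wrist_force: [0.2, 0.3, 1.1]
grip_width: 0.0929
grasp_force: 0.0
```

Request:
{"name": "step_arm", "arguments": {
  "linear": [
    [0,0,0.3],
    [0,0,0],
    [0,0,0]
  ],
  "turn": [0,0,0]
}}

```text
time_s: 2.12
tool_pos: [0.5336, -0.2717, 0.0062]
tool_rot: [3.14, 0.001, 1.893]
wrist_force: [-0.4, -0.1, -0.2]
grip_width: 0.0932
grasp_force: 0.0
```

Request:
{"name": "step_arm", "arguments": {
  "linear": [
    [0,0,0],
    [0,0,0],
    [0,0,0],
    [0,0,0],
    [0,0,0]
  ],
  "turn": [0,0,0,0,0],
  "gripper": -1,
  "force": 25
}}

```text
time_s: 2.53
tool_pos: [0.5329, -0.2714, 0.0047]
tool_rot: [3.142, 0.0, 1.894]
wrist_force: [-0.1, 0.2, 0.1]
grip_width: 0.0642
grasp_force: 0.0
```

Request:
{"name": "step_arm", "arguments": {
  "linear": [
    [0,0,0],
    [0,0,0],
    [0,0,0],
    [0,0,0],
    [0,0,0]
  ],
  "turn": [0,0,0,0,0]
}}

```text
time_s: 2.95
tool_pos: [0.5328, -0.2714, 0.0047]
tool_rot: [-3.141, -0.0, 1.894]
wrist_force: [-0.9, 0.1, 1.8]
grip_width: 0.0598
grasp_force: 25.0
```

Run:
```python
from bench import status
for i in range(3):
    s=status.sense();print(s["tool_pos"],s["grip_width"],s["grasp_force"])
```

```text
[ 0.53282867 -0.27139127  0.00465666] 0.05980804534062446 24.994550943374634
[ 0.53282867 -0.27139127  0.00465666] 0.05980804534062446 24.994550943374634
[ 0.53282867 -0.27139127  0.00465666] 0.05980804534062446 24.994550943374634
```

Request:
{"name": "step_arm", "arguments": {
  "linear": [
    [0,0,-2],
    [0,0,-3.5],
    [0,0,-3.5],
    [0,0,-3.5],
    [0,0,-2.5]
  ],
  "turn": [0,0,6,6,6]
}}

```text
time_s: 3.37
tool_pos: [0.5332, -0.2714, 0.1577]
tool_rot: [3.14, 0.001, 1.574]
wrist_force: [0.9, 0.2, -2.1]
grip_width: 0.06
grasp_force: 25.0
```

Request:
{"name": "step_arm", "arguments": {
  "linear": [
    [0,0,0],
    [0,0,0],
    [0,0,0],
    [0,0,0],
    [2,-0.4,0]
  ],
  "turn": [6,6,6,1.6,0]
}}

```text
time_s: 3.78
tool_pos: [0.5352, -0.2528, 0.154]
tool_rot: [-3.141, 0.001, 1.233]
wrist_force: [-0.6, -0.2, -2.4]
grip_width: 0.0596
grasp_force: 25.0
```

Request:
{"name": "step_arm", "arguments": {
  "linear": [
    [3.2,-0.7,0],
    [3.2,-0.7,0],
    [3.2,-0.8,0],
    [3.2,-0.8,0],
    [3.2,-0.8,0]
  ],
  "turn": [0,0,0,0,0]
}}

```text
time_s: 4.2
tool_pos: [0.5518, -0.0859, 0.1543]
tool_rot: [-3.141, -0.0, 1.237]
wrist_force: [1.0, -0.3, -2.8]
grip_width: 0.0595
grasp_force: 25.0
```

Request:
{"name": "step_arm", "arguments": {
  "linear": [
    [3.2,-0.8,0],
    [3.2,-0.8,0],
    [2.2,-0.4,0],
    [0,0,0],
    [0,0,0]
  ],
  "turn": [0,0,0,0,0]
}}

```text
time_s: 4.62
tool_pos: [0.5612, 0.0012, 0.1542]
tool_rot: [-3.141, 0.0, 1.24]
wrist_force: [-0.9, -0.1, -3.3]
grip_width: 0.0595
grasp_force: 25.0
```

Run:
```python
from bench import status,eyes
import cv2,pickle,numpy as np
s=status.sense();print(s["time_s"],s["tool_pos"],s["tool_rot"],s["grip_width"])
c=eyes.capture("wrist");pickle.dump((c,s),open("w2.pkl","wb"))
d=eyes.capture("scene");pickle.dump(d,open("s2.pkl","wb"))
a=c["pixels"][:,:,::-1];b=cv2.resize(d["pixels"][110:260,230:390,::-1],(640,600),interpolation=cv2.INTER_CUBIC)
cv2.imwrite("pics/w2.png",a);cv2.imwrite("pics/s2.png",b)
```

```text
4.6167 [0.56124097 0.00122276 0.15421108] [-3.14104363e+00  2.05614032e-04  1.23951770e+00] 0.05953547049292986
```

View pics/w2.png

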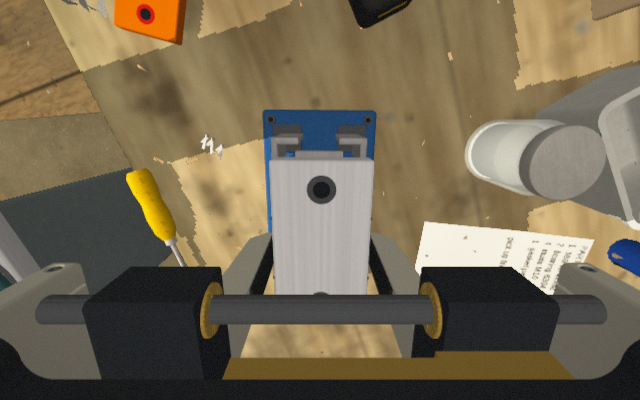

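The plate is held square above the stand. The base's far edge runs from (264,111) to (376,111), level with the plate edge at about row 158.

Run:
```python
import pickle;from h import *
c,s=pickle.load(open("w2.pkl","rb"))
b=ray(c,[(264,111),(376,111)],.016);info("far",b);print("far edge",[rel(p,s) for p in b],np.degrees(s["tool_rot"][2]))
for z in(.1645,.165):
  p=ray(c,[(271,159),(373,157)],z);print("plate",[rel(q,s) for q in p])
  p=ray(c,[(321,189)],z);print("hole",[rel(q,s) for q in p])
```

```text
far ctr [0.5904  0.08235] len 0.1161 ang -18.9
far edge [array([ 8.62, -5.69]), array([8.62, 5.92])] 71.01913306664714
plate [array([ 5.74, -2.57]), array([5.85, 3.09])]
hole [array([4.02, 0.21])]
plate [array([ 5.75, -2.56]), array([5.86, 3.08])]
hole [array([4.03, 0.21])]
```

Request:
{"name": "step_arm", "arguments": {
  "linear": [
    [-0.3,0,2],
    [0,0,2.5],
    [0,0,1.3],
    [0,0,0],
    [0,0,0]
  ],
  "turn": [0,0,0,0,0]
}}

```text
time_s: 5.13
tool_pos: [0.5602, -0.0032, 0.0966]
tool_rot: [-3.14, 0.0, 1.237]
wrist_force: [1.0, 0.0, -1.6]
grip_width: 0.0596
grasp_force: 25.0
```

Run:
```python
from bench import status,eyes
import cv2,pickle,numpy as np
s=status.sense();print(s["time_s"],s["tool_pos"],s["tool_rot"],s["grip_width"])
c=eyes.capture("wrist");d=eyes.capture("scene");pickle.dump((c,d,s),open("w3.pkl","wb"))
a=cv2.resize(c["pixels"][90:290,240:400,::-1],(400,500),interpolation=cv2.INTER_CUBIC)
b=cv2.resize(d["pixels"][140:240,265:345,::-1],(400,500),interpolation=cv2.INTER_CUBIC)
cv2.imwrite("pics/w3.png",np.hstack([a,b]))
```

```text
5.1333 [ 0.56015129 -0.0031599   0.09656086] [-3.14048980e+00  3.33915545e-04  1.23657512e+00] 0.059619177693506956
```

View pics/w3.png

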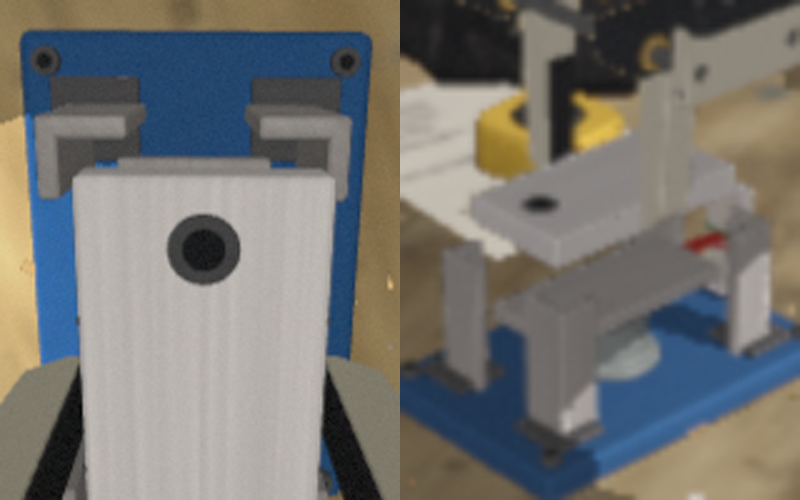

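Run:
```python
import pickle;from h import *
c,d,s=pickle.load(open("w3.pkl","rb"))
f=lambda L:[(240+u/2.5,90+v/2.5) for u,v in L]
def p(n,L,z): print(n,[rel(q,s).tolist() for q in ray(c,f(L),z)])
p("guide inner faces x=6,y=-/+3.5",[(60,137),(328,137)],.08)
p("table far edge 5.2, +-2.3",[(118,158),(271,158)],.055)
p("base far 9",[(22,32),(372,32)],.016)
p("plate far 5.5",[(75,177),(335,177)],.107)
p("hole 3.8",[(204,249)],.107)
```

```text
guide inner faces x=6,y=-/+3.5 [[6.27, -3.45], [6.27, 3.44]]
table far edge 5.2, +-2.3 [[5.44, -2.28], [5.44, 2.23]]
base far 9 [[9.13, -5.8], [9.14, 5.86]]
plate far 5.5 [[5.64, -2.63], [5.64, 3.16]]
hole 3.8 [[3.99, 0.25]]
```

Request:
{"name": "step_arm", "arguments": {
  "linear": [
    [0,-0.2,0],
    [0,0,1],
    [0,0,1],
    [0,0,0.8],
    [0,0,0.5]
  ],
  "turn": [0,0,0,0,0]
}}

```text
time_s: 5.65
tool_pos: [0.5578, -0.0018, 0.0618]
tool_rot: [-3.14, 0.0, 1.238]
wrist_force: [0.6, -0.6, -3.2]
grip_width: 0.0596
grasp_force: 25.0
```

Request:
{"name": "step_arm", "arguments": {
  "linear": [
    [0,0,0.2],
    [0,0,0],
    [0,0,0]
  ],
  "turn": [0,0,0]
}}

```text
time_s: 5.9
tool_pos: [0.5586, -0.0019, 0.0617]
tool_rot: [-3.142, 0.0, 1.238]
wrist_force: [-0.4, -0.1, -2.1]
grip_width: 0.0595
grasp_force: 25.0
```

Request:
{"name": "step_arm", "arguments": {
  "linear": [
    [0,0,0.1],
    [0,0,0],
    [0,0,0]
  ],
  "turn": [0,0,0]
}}

```text
time_s: 6.15
tool_pos: [0.5586, -0.0019, 0.0609]
tool_rot: [3.141, -0.0, 1.237]
wrist_force: [0.2, 0.5, -3.2]
grip_width: 0.0598
grasp_force: 25.0
```

Request:
{"name": "step_arm", "arguments": {
  "linear": [
    [0,0,0.1],
    [0,0,0],
    [0,0,0]
  ],
  "turn": [0,0,0]
}}

```text
time_s: 6.4
tool_pos: [0.5585, -0.0019, 0.0597]
tool_rot: [3.142, -0.0, 1.237]
wrist_force: [-0.6, -0.2, -1.9]
grip_width: 0.0592
grasp_force: 25.0
```

Request:
{"name": "step_arm", "arguments": {
  "linear": [
    [0,0,0.1],
    [0,0,0],
    [0,0,0]
  ],
  "turn": [0,0,0]
}}

```text
time_s: 6.65
tool_pos: [0.5586, -0.0019, 0.059]
tool_rot: [3.141, -0.0, 1.237]
wrist_force: [-2.3, -0.0, 3.8]
grip_width: 0.0594
grasp_force: 25.0
```

Request:
{"name": "step_arm", "arguments": {
  "linear": [
    [0,0,0],
    [0,0,0],
    [0,0,0],
    [0,0,0],
    [0,0,0]
  ],
  "turn": [0,0,0,0,0],
  "gripper": 1
}}

```text
time_s: 7.07
tool_pos: [0.5585, -0.0019, 0.0586]
tool_rot: [3.142, 0.0, 1.237]
wrist_force: [-0.2, 0.8, -0.2]
grip_width: 0.0881
grasp_force: 0.0
```

Request:
{"name": "step_arm", "arguments": {
  "linear": [
    [0,0,0],
    [0,0,0],
    [0,0,0],
    [0,0,0]
  ],
  "turn": [0,0,0,0]
}}

```text
time_s: 7.4
tool_pos: [0.5585, -0.0019, 0.0586]
tool_rot: [-3.142, 0.0, 1.237]
wrist_force: [0.1, -0.7, 0.3]
grip_width: 0.0932
grasp_force: 0.0
```

Request:
{"name": "step_arm", "arguments": {
  "linear": [
    [0,0,-1.5],
    [0,0,-2],
    [0,0,-2],
    [0,0,0],
    [0,0,0]
  ],
  "turn": [0,0,0,0,0]
}}

```text
time_s: 7.82
tool_pos: [0.559, -0.0019, 0.1145]
tool_rot: [3.14, -0.001, 1.237]
wrist_force: [-0.3, -0.3, 0.0]
grip_width: 0.0931
grasp_force: 0.0
```

Request:
{"name": "step_arm", "arguments": {
  "linear": [
    [0,0,0],
    [0,0,0],
    [0,0,0],
    [0,0,0],
    [0,0,0]
  ],
  "turn": [0,0,0,0,0],
  "gripper": -1
}}

```text
time_s: 8.23
tool_pos: [0.5583, -0.0019, 0.1132]
tool_rot: [-3.141, 0.0, 1.237]
wrist_force: [-0.3, -1.1, 0.2]
grip_width: 0.0643
grasp_force: 0.0
```

Request:
{"name": "step_arm", "arguments": {
  "linear": [
    [0,0,0],
    [0,0,0],
    [0,0,0],
    [0,0,0],
    [0,0,0]
  ],
  "turn": [0,0,0,0,0]
}}

```text
time_s: 8.65
tool_pos: [0.5585, -0.0019, 0.1137]
tool_rot: [3.142, -0.0, 1.237]
wrist_force: [0.3, -0.4, 0.2]
grip_width: 0.031
grasp_force: 0.0
```

Run:
```python
from bench import status,eyes
import cv2,pickle,numpy as np
s=status.sense();print(s["time_s"],s["tool_pos"],s["tool_rot"],s["grip_width"],s["wrist_force"])
c=eyes.capture("wrist");d=eyes.capture("scene");pickle.dump((c,d,s),open("w4.pkl","wb"))
a=cv2.resize(c["pixels"][90:290,240:400,::-1],(400,500),interpolation=cv2.INTER_CUBIC)
b=cv2.resize(d["pixels"][140:240,265:345,::-1],(400,500),interpolation=cv2.INTER_CUBIC)
cv2.imwrite("pics/w4.png",np.hstack([a,b]))
```

```text
8.65 [ 0.5584888  -0.00190462  0.11366997] [ 3.14154102e+00 -1.68062309e-05  1.23745020e+00] 0.031029399356021947 [ 0.25193563 -0.39865722  0.19869689]
```

View pics/w4.png

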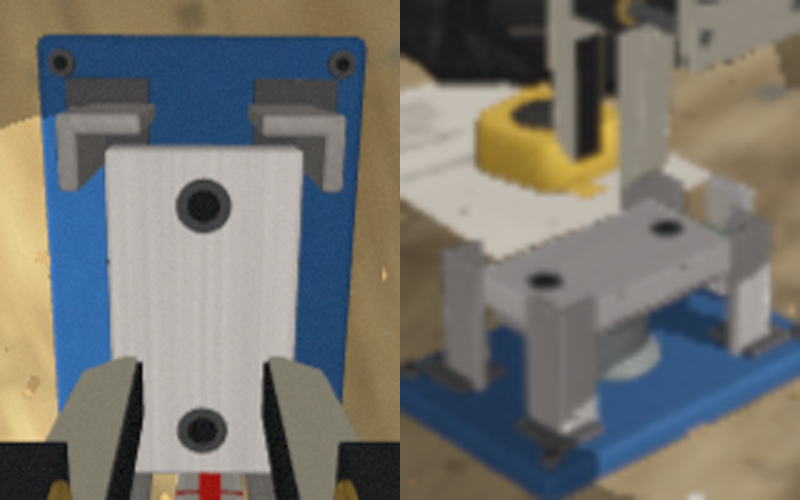

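The aluminium plate lies flat between the four guides, with its hole marks at (203,205) and (202,430) in the left crop. Next I press it.

Request:
{"name": "step_arm", "arguments": {
  "linear": [
    [0.1,0,1.5],
    [0,0,1.5],
    [0,0,0.7],
    [0,0,0.2],
    [0,0,0]
  ],
  "turn": [0,0,0,0,0]
}}

```text
time_s: 9.17
tool_pos: [0.5586, -0.001, 0.0744]
tool_rot: [-3.141, 0.0, 1.237]
wrist_force: [-0.3, 0.2, 0.4]
grip_width: 0.0004
grasp_force: 0.0
```

Request:
{"name": "step_arm", "arguments": {
  "linear": [
    [0,0,0.2],
    [0,0,0.2],
    [0,0,0.1],
    [0,0,0],
    [0,0,0]
  ],
  "turn": [0,0,0,0,0]
}}

```text
time_s: 9.58
tool_pos: [0.5591, -0.001, 0.0701]
tool_rot: [3.141, -0.0, 1.237]
wrist_force: [0.7, 0.4, 3.3]
grip_width: 0.0006
grasp_force: 1.2
```

Request:
{"name": "step_arm", "arguments": {
  "linear": [
    [0,0,0.15],
    [0,0,0.15],
    [0,0,0.1],
    [0,0,0],
    [0,0,0]
  ],
  "turn": [0,0,0,0,0]
}}

```text
time_s: 10.0
tool_pos: [0.559, -0.001, 0.0658]
tool_rot: [3.141, -0.0, 1.237]
wrist_force: [1.0, -0.0, 4.5]
grip_width: 0.0009
grasp_force: 2.3
```

Request:
{"name": "step_arm", "arguments": {
  "linear": [
    [0,0,0.15],
    [0,0,0.1],
    [0,0,0.1],
    [0,0,0],
    [0,0,0]
  ],
  "turn": [0,0,0,0,0]
}}

```text
time_s: 10.42
tool_pos: [0.5591, -0.001, 0.0624]
tool_rot: [3.141, -0.0, 1.237]
wrist_force: [1.1, 0.1, 6.9]
grip_width: 0.001
grasp_force: 3.1
```

Request:
{"name": "step_arm", "arguments": {
  "linear": [
    [0,0,0.05],
    [0,0,0.05],
    [0,0,0],
    [0,0,0],
    [0,0,0]
  ],
  "turn": [0,0,0,0,0]
}}

```text
time_s: 10.83
tool_pos: [0.5591, -0.001, 0.0622]
tool_rot: [3.141, -0.0, 1.237]
wrist_force: [-3.3, 0.6, 14.2]
grip_width: 0.0005
grasp_force: 6.9
```

Request:
{"name": "step_arm", "arguments": {
  "linear": [
    [0,0,0],
    [0,0,0],
    [0,0,0],
    [0,0,-0.3],
    [0,0,-0.3]
  ],
  "turn": [0,0,0,0,0]
}}

```text
time_s: 11.25
tool_pos: [0.559, -0.001, 0.0675]
tool_rot: [3.141, -0.0, 1.237]
wrist_force: [2.6, 0.2, 4.0]
grip_width: 0.0006
grasp_force: 1.7
```

Request:
{"name": "step_arm", "arguments": {
  "linear": [
    [0,0,-0.3],
    [0,0,-0.3],
    [0,0,-1.5],
    [0,0,-3.5],
    [0,0,-3.5]
  ],
  "turn": [0,0,0,0,0]
}}

```text
time_s: 11.67
tool_pos: [0.5576, -0.0009, 0.1576]
tool_rot: [-3.138, 0.001, 1.237]
wrist_force: [0.6, -0.3, 1.1]
grip_width: 0.0009
grasp_force: 0.0
```

Request:
{"name": "step_arm", "arguments": {
  "linear": [
    [0,0,0],
    [0,0,0],
    [0,0,0],
    [2,-2.4,0],
    [2,-2.6,0]
  ],
  "turn": [5,5,4.5,0,0],
  "gripper": 1
}}

```text
time_s: 12.08
tool_pos: [0.5389, 0.0597, 0.1575]
tool_rot: [-3.14, 0.001, 0.981]
wrist_force: [1.5, 0.2, -0.4]
grip_width: 0.0287
grasp_force: 0.0
```

Request:
{"name": "step_arm", "arguments": {
  "linear": [
    [2.1,-2.6,0],
    [2.1,-2.6,0],
    [2.1,-2.6,0],
    [2.1,-2.6,0],
    [2.1,-2.6,0]
  ],
  "turn": [0,0,0,0,0]
}}

```text
time_s: 12.5
tool_pos: [0.488, 0.2207, 0.1578]
tool_rot: [-3.141, 0.001, 0.984]
wrist_force: [0.1, 0.7, -0.4]
grip_width: 0.0626
grasp_force: 0.0
```

Request:
{"name": "step_arm", "arguments": {
  "linear": [
    [2.1,-2.5,0],
    [0,0,0],
    [0,0,0]
  ],
  "turn": [0,0,0]
}}

```text
time_s: 12.75
tool_pos: [0.4791, 0.2518, 0.1576]
tool_rot: [-3.141, 0.001, 0.987]
wrist_force: [-0.6, 0.0, 0.1]
grip_width: 0.0822
grasp_force: 0.0
```

```bash
cat > or.py <<'E'
from bench import status,eyes
import cv2,pickle,numpy as np
from h import *
s=status.sense();print(s["time_s"],s["tool_pos"],s["tool_rot"],s["grip_width"])
c=eyes.capture("wrist");pickle.dump((c,s),open("w5.pkl","wb"))
im=c["pixels"][:,:,::-1]
cv2.imwrite("pics/w5.png",im)
h=cv2.cvtColor(im,cv2.COLOR_BGR2HSV);m=cv2.inRange(h,(4,180,120),(16,255,255))
m=cv2.morphologyEx(m,cv2.MORPH_CLOSE,np.ones((21,21)))
ct=max(cv2.findContours(m,cv2.RETR_EXTERNAL,cv2.CHAIN_APPROX_NONE)[0],key=cv2.contourArea)
r=cv2.boxPoints(cv2.minAreaRect(ct));print(r.round(),cv2.contourArea(ct))
P=ray(c,r,.015);info("or",P);print(rel(P.mean(0),s),np.degrees(s["tool_rot"][2]))
E
python3 or.py
```

```text
12.75 [0.479069   0.25177167 0.15761698] [-3.14091892e+00  1.16705708e-03  9.87079464e-01] 0.08216751097037567
[[295. 140.]
 [349. 140.]
 [349. 233.]
 [295. 233.]] 4800.5
or ctr [0.4833   0.251925] edges [0.058 0.109 0.064 0.109] ang [ -33.5 -121.8  146.5   55.1]
[0.25 0.34] 56.55548734689309
```

View pics/w5.png

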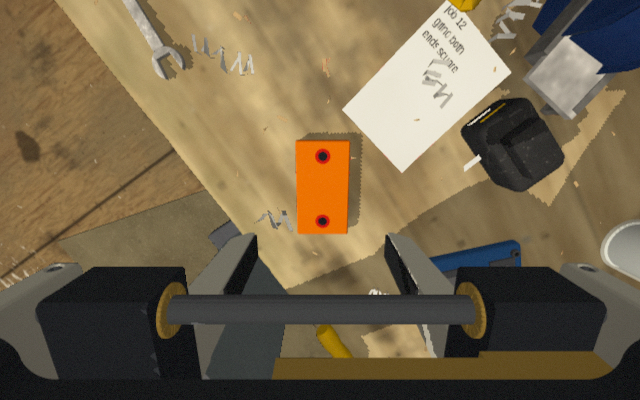

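The orange plate is centred between the fingers, with its hole marks at (322,156) and (322,221). That matches how the aluminium plate looked before its grasp.

Request:
{"name": "step_arm", "arguments": {
  "linear": [
    [0,0.1,3.5],
    [0,0,3.5],
    [0,0,3.5],
    [0,0,3],
    [0,0,1.5]
  ],
  "turn": [0,0,0,0,0]
}}

```text
time_s: 13.22
tool_pos: [0.4794, 0.248, 0.004]
tool_rot: [-3.139, 0.004, 0.983]
wrist_force: [0.0, 0.1, -0.2]
grip_width: 0.093
grasp_force: 0.0
```

Request:
{"name": "step_arm", "arguments": {
  "linear": [
    [0,0,0.3],
    [0,0,0],
    [0,0,0]
  ],
  "turn": [0,0,0]
}}

```text
time_s: 13.47
tool_pos: [0.4816, 0.2498, 0.0064]
tool_rot: [3.141, -0.001, 0.983]
wrist_force: [0.7, 0.2, 0.8]
grip_width: 0.0933
grasp_force: 0.0
```

Request:
{"name": "step_arm", "arguments": {
  "linear": [
    [0,0,0],
    [0,0,0],
    [0,0,0],
    [0,0,0],
    [0,0,0]
  ],
  "turn": [0,0,0,0,0],
  "gripper": -1,
  "force": 20
}}

```text
time_s: 13.88
tool_pos: [0.4809, 0.2503, 0.0056]
tool_rot: [3.141, -0.001, 0.984]
wrist_force: [-0.4, -0.3, -0.3]
grip_width: 0.0639
grasp_force: 0.0
```

Request:
{"name": "step_arm", "arguments": {
  "linear": [
    [0,0,0],
    [0,0,0],
    [0,0,0],
    [0,0,0],
    [0,0,0]
  ],
  "turn": [0,0,0,0,0]
}}

```text
time_s: 14.3
tool_pos: [0.4808, 0.2503, 0.0054]
tool_rot: [3.142, -0.0, 0.984]
wrist_force: [-1.9, -0.0, 5.3]
grip_width: 0.0596
grasp_force: 20.0
```

Request:
{"name": "step_arm", "arguments": {
  "linear": [
    [0,0,-2],
    [0,0,-3.5],
    [0,0,-3.5],
    [0,0,-3.5],
    [0,0,-2.5]
  ],
  "turn": [0,0,0,-5,-5]
}}

```text
time_s: 14.72
tool_pos: [0.481, 0.2503, 0.1581]
tool_rot: [3.14, -0.001, 1.163]
wrist_force: [0.8, -0.1, -0.6]
grip_width: 0.0595
grasp_force: 20.0
```

Request:
{"name": "step_arm", "arguments": {
  "linear": [
    [0,0,0],
    [0,0,0],
    [-2.5,1.8,0],
    [-2.8,2,0],
    [-2.8,2,0]
  ],
  "turn": [-4.5,0,0,0,0]
}}

```text
time_s: 15.13
tool_pos: [0.5086, 0.1537, 0.1536]
tool_rot: [-3.14, 0.001, 1.236]
wrist_force: [0.8, 0.6, -0.4]
grip_width: 0.0596
grasp_force: 20.0
```

Request:
{"name": "step_arm", "arguments": {
  "linear": [
    [-2.8,2,0],
    [-2.8,2,0],
    [-2.8,2,0],
    [-2.8,2,0],
    [-2,1.8,0]
  ],
  "turn": [0,0,0,0,0]
}}

```text
time_s: 15.55
tool_pos: [0.5581, -0.0045, 0.1537]
tool_rot: [-3.14, 0.001, 1.233]
wrist_force: [0.1, 0.3, -1.4]
grip_width: 0.0597
grasp_force: 20.0
```

Request:
{"name": "step_arm", "arguments": {
  "linear": [
    [0,0,0],
    [0,0,2],
    [0,0,1.3],
    [0,0,0],
    [0,0,0]
  ],
  "turn": [0,0,0,0,0]
}}

```text
time_s: 15.97
tool_pos: [0.5577, -0.0017, 0.1208]
tool_rot: [-3.139, 0.001, 1.237]
wrist_force: [-0.3, -0.7, -0.3]
grip_width: 0.06
grasp_force: 20.0
```

```bash
sed -i 's/w5/w6/g' or.py
cat >> or.py <<'E'
T=np.array([.5585,-.0019]);print("to target",rel(T,s))
d=eyes.capture("scene")
a=cv2.resize(c["pixels"][90:290,240:400,::-1],(400,500),interpolation=cv2.INTER_CUBIC)
b=cv2.resize(d["pixels"][140:240,265:345,::-1],(400,500),interpolation=cv2.INTER_CUBIC)
cv2.imwrite("pics/w6b.png",np.hstack([a,b]))
E
python3 or.py
```

```text
15.9667 [ 0.55768224 -0.00167639  0.12080881] [-3.13902448e+00  7.21457590e-04  1.23692441e+00] 0.06000767674448939
[[269. 158.]
 [372. 158.]
 [372. 294.]
 [269. 294.]] 13092.0
or ctr [ 0.5479  -0.03465] edges [0.1   0.153 0.116 0.153] ang [ -19.1 -106.1  161.    67.9]
[-3.44  0.16] 70.87054810565681
to target [0.01 0.08]
```

View pics/w6b.png

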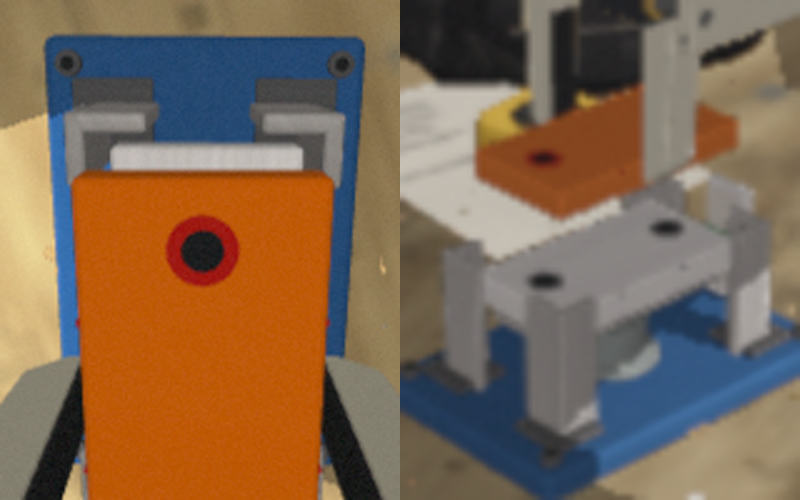

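The orange plate hangs square over the aluminium plate, which is seated with the table up. Lowering.

Request:
{"name": "step_arm", "arguments": {
  "linear": [
    [0,0.1,1.2],
    [0,0,1.2],
    [0,0,1],
    [0,0,0.6],
    [0,0,0.2]
  ],
  "turn": [0,0,0,0,0]
}}

```text
time_s: 16.48
tool_pos: [0.5587, -0.0024, 0.0783]
tool_rot: [-3.139, 0.001, 1.237]
wrist_force: [-0.8, -0.1, -1.3]
grip_width: 0.0599
grasp_force: 20.0
```

Request:
{"name": "step_arm", "arguments": {
  "linear": [
    [0,0,0.1],
    [0,0,0],
    [0,0,0]
  ],
  "turn": [0,0,0]
}}

```text
time_s: 16.73
tool_pos: [0.5596, -0.0025, 0.0796]
tool_rot: [3.141, -0.0, 1.237]
wrist_force: [0.5, 0.1, -0.5]
grip_width: 0.0598
grasp_force: 20.0
```

Request:
{"name": "step_arm", "arguments": {
  "linear": [
    [0,0,0.1],
    [0,0,0],
    [0,0,0]
  ],
  "turn": [0,0,0]
}}

```text
time_s: 16.98
tool_pos: [0.5595, -0.0024, 0.0784]
tool_rot: [3.141, -0.0, 1.237]
wrist_force: [0.2, -0.5, -0.7]
grip_width: 0.0598
grasp_force: 20.0
```

Request:
{"name": "step_arm", "arguments": {
  "linear": [
    [0,0,0.1],
    [0,0,0.1],
    [0,0,0],
    [0,0,0]
  ],
  "turn": [0,0,0,0]
}}

```text
time_s: 17.32
tool_pos: [0.5594, -0.0024, 0.0761]
tool_rot: [-3.141, 0.0, 1.237]
wrist_force: [0.0, -0.6, -1.3]
grip_width: 0.0595
grasp_force: 20.0
```

Request:
{"name": "step_arm", "arguments": {
  "linear": [
    [0,0,0.1],
    [0,0,0],
    [0,0,0]
  ],
  "turn": [0,0,0]
}}

```text
time_s: 17.57
tool_pos: [0.5595, -0.0025, 0.0753]
tool_rot: [3.141, -0.0, 1.237]
wrist_force: [0.1, 0.9, 1.7]
grip_width: 0.0598
grasp_force: 20.0
```

Request:
{"name": "step_arm", "arguments": {
  "linear": [
    [0,0,0],
    [0,0,0],
    [0,0,0],
    [0,0,0],
    [0,0,0]
  ],
  "turn": [0,0,0,0,0],
  "gripper": 1
}}

```text
time_s: 17.98
tool_pos: [0.5594, -0.0024, 0.0751]
tool_rot: [3.142, -0.0, 1.237]
wrist_force: [0.9, 0.4, -0.5]
grip_width: 0.0886
grasp_force: 0.0
```

Request:
{"name": "step_arm", "arguments": {
  "linear": [
    [0,0,0],
    [0,0,0],
    [0,0,0],
    [0,0,0]
  ],
  "turn": [0,0,0,0]
}}

```text
time_s: 18.32
tool_pos: [0.5594, -0.0024, 0.0751]
tool_rot: [-3.142, -0.0, 1.237]
wrist_force: [1.4, 0.3, -0.1]
grip_width: 0.093
grasp_force: 0.0
```

Request:
{"name": "step_arm", "arguments": {
  "linear": [
    [0,0,-1.5],
    [0,0,-2],
    [0,0,-2],
    [0,0,0],
    [0,0,0]
  ],
  "turn": [0,0,0,0,0]
}}

```text
time_s: 18.73
tool_pos: [0.5599, -0.0025, 0.1312]
tool_rot: [3.14, -0.001, 1.237]
wrist_force: [-0.7, 0.3, -0.5]
grip_width: 0.0929
grasp_force: 0.0
```

```bash
cat >> h.py <<'E'
def orange(c,z):
    import cv2
    im=c["pixels"][:,:,::-1];h=cv2.cvtColor(np.ascontiguousarray(im),cv2.COLOR_BGR2HSV);m=cv2.inRange(h,(4,180,60),(16,255,255))
    m=cv2.morphologyEx(m,cv2.MORPH_CLOSE,np.ones((21,21)))
    ct=max(cv2.findContours(m,cv2.RETR_EXTERNAL,cv2.CHAIN_APPROX_NONE)[0],key=cv2.contourArea)
    r=cv2.boxPoints(cv2.minAreaRect(ct));print(r.round().tolist());P=ray(c,r,z);info("or",P);return P
E
python3 - <<'E'
from bench import status,eyes
from h import *
s=status.sense();c=eyes.capture("wrist");P=orange(c,.085);print(rel(P.mean(0),s),[rel(p,s).tolist() for p in P])
E
```

```text
[[281.0, 149.0], [359.0, 149.0], [359.0, 278.0], [281.0, 278.0]]
or ctr [ 0.562    -0.001075] edges [0.059 0.11  0.067 0.11 ] ang [ -19.1 -106.8  160.9   68.7]
[0.2  0.15] [[5.69, -2.78], [5.7, 3.07], [-5.29, 3.51], [-5.29, -3.21]]
```

Request:
{"name": "step_arm", "arguments": {
  "linear": [
    [0,0,0],
    [0,0,0],
    [0,0,0],
    [0,0,0],
    [0,0,0]
  ],
  "turn": [0,0,0,0,0],
  "gripper": -1
}}

```text
time_s: 19.2
tool_pos: [0.5593, -0.0024, 0.1298]
tool_rot: [-3.141, 0.0, 1.237]
wrist_force: [-0.2, -0.3, -0.8]
grip_width: 0.0645
grasp_force: 0.0
```

Request:
{"name": "step_arm", "arguments": {
  "linear": [
    [0,0,0],
    [0,0,0],
    [0,0,0],
    [0,0,0],
    [0,0,0]
  ],
  "turn": [0,0,0,0,0]
}}

```text
time_s: 19.62
tool_pos: [0.5594, -0.0025, 0.1302]
tool_rot: [-3.142, -0.0, 1.237]
wrist_force: [-0.4, -0.1, -0.2]
grip_width: 0.0312
grasp_force: 0.0
```

Request:
{"name": "step_arm", "arguments": {
  "linear": [
    [0,0,0],
    [0,0,0],
    [0,0,0],
    [0,0,0],
    [0,0,0]
  ],
  "turn": [0,0,0,0,0]
}}

```text
time_s: 20.03
tool_pos: [0.5594, -0.0024, 0.1302]
tool_rot: [3.142, -0.0, 1.237]
wrist_force: [0.2, -0.0, 0.6]
grip_width: 0.0011
grasp_force: 0.0
```

Orange is centred at z ≈ 0.085. Pressing it now.

Request:
{"name": "step_arm", "arguments": {
  "linear": [
    [0.15,0,1.5],
    [0,0,1.5],
    [0,0,0.9],
    [0,0,0.2],
    [0,0,0]
  ],
  "turn": [0,0,0,0,0]
}}

```text
time_s: 20.45
tool_pos: [0.5597, -0.0011, 0.0887]
tool_rot: [-3.141, 0.0, 1.237]
wrist_force: [0.3, -0.1, -0.4]
grip_width: 0.0007
grasp_force: 0.0
```

Request:
{"name": "step_arm", "arguments": {
  "linear": [
    [0,0,0.2],
    [0,0,0.2],
    [0,0,0.1],
    [0,0,0],
    [0,0,0]
  ],
  "turn": [0,0,0,0,0]
}}

```text
time_s: 20.87
tool_pos: [0.5602, -0.0011, 0.0847]
tool_rot: [3.141, -0.0, 1.237]
wrist_force: [1.0, 0.5, 1.4]
grip_width: 0.0003
grasp_force: 0.9
```

Request:
{"name": "step_arm", "arguments": {
  "linear": [
    [0,0,0.15],
    [0,0,0.1],
    [0,0,0.1],
    [0,0,0],
    [0,0,0]
  ],
  "turn": [0,0,0,0,0]
}}

```text
time_s: 21.28
tool_pos: [0.5601, -0.0011, 0.0808]
tool_rot: [3.141, -0.0, 1.237]
wrist_force: [2.4, -0.7, 4.8]
grip_width: 0.0006
grasp_force: 1.9
```

Request:
{"name": "step_arm", "arguments": {
  "linear": [
    [0,0,0.15],
    [0,0,0.1],
    [0,0,0.1],
    [0,0,0],
    [0,0,0]
  ],
  "turn": [0,0,0,0,0]
}}

```text
time_s: 21.7
tool_pos: [0.5601, -0.0011, 0.0773]
tool_rot: [3.141, -0.0, 1.237]
wrist_force: [2.3, -1.6, 6.5]
grip_width: 0.0008
grasp_force: 2.8
```

Request:
{"name": "step_arm", "arguments": {
  "linear": [
    [0,0,0.05],
    [0,0,0.05],
    [0,0,0],
    [0,0,0],
    [0,0,0]
  ],
  "turn": [0,0,0,0,0]
}}

```text
time_s: 22.12
tool_pos: [0.5601, -0.001, 0.0772]
tool_rot: [3.141, -0.0, 1.237]
wrist_force: [-2.3, -0.6, 14.0]
grip_width: 0.0006
grasp_force: 7.4
```

At the stop with 14 N. I hold, then release gently.

Request:
{"name": "step_arm", "arguments": {
  "linear": [
    [0,0,0],
    [0,0,0],
    [0,0,0],
    [0,0,-0.3],
    [0,0,-0.3]
  ],
  "turn": [0,0,0,0,0]
}}

```text
time_s: 22.53
tool_pos: [0.5599, -0.001, 0.0822]
tool_rot: [-3.142, -0.0, 1.237]
wrist_force: [2.6, -0.6, 2.3]
grip_width: 0.0006
grasp_force: 1.4
```

Request:
{"name": "step_arm", "arguments": {
  "linear": [
    [0,0,-0.3],
    [0,0,-0.3],
    [0,0,-1],
    [0,0,-2],
    [0,0,-2.5]
  ],
  "turn": [0,0,0,0,0]
}}

```text
time_s: 22.95
tool_pos: [0.5589, -0.001, 0.1426]
tool_rot: [-3.138, 0.001, 1.237]
wrist_force: [0.5, -0.3, -0.2]
grip_width: 0.0001
grasp_force: 0.0
```

Request:
{"name": "step_arm", "arguments": {
  "linear": [
    [0,0,0],
    [0,0,0],
    [0,0,0],
    [0,0,0],
    [0,0,0]
  ],
  "turn": [0,0,0,0,0]
}}

```text
time_s: 23.37
tool_pos: [0.5595, -0.001, 0.1422]
tool_rot: [-3.14, 0.0, 1.237]
wrist_force: [0.7, 0.2, -0.2]
grip_width: 0.0004
grasp_force: 0.0
```

Run:
```python
from bench import status,eyes
from h import *
s=status.sense();print(s["time_s"],s["tool_pos"]);c=eyes.capture("wrist");P=orange(c,.085);print(rel(P.mean(0),s),[rel(p,s).tolist() for p in P])
```

```text
23.3667 [ 0.55946309 -0.00102722  0.14218821]
[[284.0, 149.0], [358.0, 149.0], [358.0, 273.0], [284.0, 273.0]]
or ctr [ 0.561675 -0.00125 ] edges [0.058 0.111 0.067 0.111] ang [ -19.  -106.9  160.9   68.8]
[0.05 0.22] [[5.57, -2.71], [5.58, 3.13], [-5.47, 3.56], [-5.48, -3.12]]
```

```bash
python3 -c "
from bench import job;print(job.sign_off())"
```

```text
the job is handed in; nothing more can be done
None
```

I handed the job in at about 23 s: I pressed each plate to the table's stop (about 14 N) and released it. The last camera check showed the orange plate centred on the raised stack; `sign_off()` returned no verdict.

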